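# Scan the stock label of the motorcycle plate

### The job

Take the barcode scanner from its pad and point it straight down at the barcode label of the nearly square number plate (not the oblong one), window centred about 6 cm above the label and the wide head lined up with the label's long side; hold it still there for two seconds. Then stand the scanner upright again on the middle of its pad, setting it down rather than dropping it, and let go.

Things in the scene. Friction and masses are not known exactly. Their poses are not given: they have to be found in the camera images.
- scanner: Grey hand scanner, 145 mm tall, 0.18 kg, standing nose-down on its pad. Origin: centre of its underside = scan window, looking along -z. Head at the bottom 46 mm (x) by 76 mm (y), stepping in up to 49 mm height; above it a flat-sided handle 26 mm (x) by 34 mm (y) up to 145 mm, grip it 105 to 130 mm above the underside. Wide head side = scan line = y; z up the handle; black trigger on -x.
- pad: Flat black rubber pad fixed to the counter, 100 mm (x) by 130 mm (y), 10 mm thick. Origin: centre of its underside, on the counter; the scanner stands on its top, 10 mm higher.
- label_square (a point): Top centre of the barcode label on the nearly square plate. White paper 34 mm (x) by 64 mm (y) with black bars; the row of bars (long side) runs along y, z up. The plate is a white blank with black rim, 180 mm (x) by 200 mm (y), 3 mm thick, fixed flat on the counter; the label lies 30 mm in +x and 40 mm in -y from its centre.
- label_oblong (a point): Centre of a like label on the oblong plate, 260 mm (x) by 110 mm (y), 3 mm thick, fixed flat on the counter: not the one to scan. The label lies 40 mm in +x and 5 mm in -y from the plate's centre; axes as for the other label. A third, 520 mm long plate farther off has no label.
There are look-alikes about, which are no part of the job. Of the things shaped like the pad, the black one is meant.

How it is judged:
By the outcome, as a careful person would: the job done as asked, in the order asked, and still so for the second after the job is handed in, with the robot touching nothing.
It also fails if it takes over 53 s, if anything falls off the work surface, if the arm or the gripper's body presses on something with over 40 N, if the wrist force passes 120 N, or if a joint passes its speed limit or range.

### The arm

A 6-joint arm with a two-finger parallel gripper is mounted at the origin on the work surface. World frame = base frame: x ahead of the robot, y to its left, z up, the work surface at z = 0. Lengths are in m, angles in rad, forces in N, time in s.
With the tool pointing down it reaches from about 0.425 to 0.95 m from the base axis. Payload 3.5 kg.
Tool frame: the origin (TCP) lies on the centre line of the jaws, within the pads' length; the fingertips stand 25 mm ahead of it and the grasp point (between the pads) lies 6 mm ahead of it; x points along the fingers, z is the direction in which the jaws open and shut, and the axes are right-handed (so a half turn about x gives the same grasp; the last joint's range is limited). The gripper opens to 85 mm and grips with 20 to 120 N. Pads are 22 mm wide; open, the fingers measure 114 mm over their backs; the gripper's body (76 mm by 85 mm) begins 54 mm behind the grasp point. The pads swing forward as they close: fully open they stand 13 mm farther back than shut.
Start: joints at [-1.351, 0.286, 1.577, -0, 1.279, -0.15], TCP at [0.244, -0.629, 0.256] pointing down, gripper open.
Joint ranges: [-2.77, 2.77], [-0.9, 2.22], [0.21, 2.48], [-1.53, 4.67], [0.24, 2.81], [-2.84, 2.84]. Speed limits (rad/s): [2.79, 2.79, 3.14, 3.14, 3.14, 3.14].

### API

Orientations are given as a unit quaternion [w, x, y, z].
In Python, from plant import * gives the robot as it stands.
- The arm moves only by the tool send_rows, never from a script. Its arguments are lists of equal length, an entry for each row: "dr": the turn, a rotation vector about the tool's x, y, z in degrees, a list of three; "linear": the shift along the tool's x, y, z in cm, a list of three; "gripper": the gripper command: -1 is fully open, 1 is shut, values between are in proportion. A call has 1 to 12 rows; each row is the pose to reach, as a shift and turn from the pose measured when the call began, along the tool's axes at that moment; what a row does not reach only later rows make up. A row lasts 1/12 s, in which the tool goes at most 41.7 mm and 7.16 degrees, less where a joint would pass 70% of its speed; a pose out of reach is approached as far as the arm can. A call with a gripper value outside its range is refused whole. The fingers move at their own pace and stop on an object; "squeeze" is the grip in N (left out, the last holds). Time passes only in rows, so rows that repeat a pose let the fingers close. It gives the time, the measured TCP pose, the force and the opening at its end, in the units of the state.
- observe(): the state, without advancing time (a new reading comes with each control period).
- capture(name): name is "scene" or "top" or "wrist"; returns a dict with "img" (480x640x3 uint8, blue, green, red), "camera_matrix" (3x3 intrinsics, pixels), "rvec" (rotation vector, rad) and "tvec" (3), from world to camera coordinates, as OpenCV has them. Camera axes: x right, y down, z forward; pixel columns grow to the right and rows downward; lengths in m; the calibration is good to about 2 mm. A picture is of the moment at which its call begins. There is no depth.
- close_job(): hands the job in, once; it reports no verdict.
The state is a dict: "time": time; "joints": joint angles; "joint_velocities": joint speeds; "effort": joint torques, N m; "ee_pos": TCP position; "tcp_rot": TCP orientation; "ft_force": force on the tool from outside, world axes, zero at the start; "torque": the same for the moment, N m; "gripper_width": opening from 0.0 (shut) to 1.0 (fully open).
Only numpy, scipy, OpenCV 4.12 (cv2) and the standard library are available. Lean on these libraries where they do the work, as an engineer would, in place of code of your own. Each camera call takes 0.05 s, during which the arm holds its last target. There are 200 camera calls.

## Working session

There is one attempt and no reset: what is moved stays moved. The work goes in short steps, Python scripts to look and compute and a tool call to move; the robot and the scene stay as the last step left them, time stands still between calls to the robot, and variables do not carry over. Pictures are saved under pics/ and viewed, about 8 in all and at most 12, crops included, and the job is handed in when it is done.

Besides the shell and the picture viewer there is one more tool, called after "Call:" by a JSON object that holds its "op" and its "data". send_rows: Moves the arm, as the interface text tells. Its arguments: {"type":"object","properties":{"dr":{"type":"array"},"linear":{"type":"array"},"gripper":{"type":"array"},"squeeze":{"type":"number"}},"required":["dr","linear","gripper"]}

```bash
mkdir -p pics; ls; python3 - <<'E'
from plant import *
import cv2,pickle
s=observe();print(s['time'],s['ee_pos'],s['tcp_rot'])
for n in("scene","top","wrist"):
    c=capture(n);cv2.imwrite(f'pics/{n}0.png',c['img']);pickle.dump(c,open(f'pics/{n}0.pkl','wb'));print(n,c['rvec'],c['tvec'],c['camera_matrix'][0])
E
```

```text
pics
0.0 [ 0.24385761 -0.62874299  0.25490305] [ 0.58277237  0.40014703  0.58402521 -0.39896524]
scene [ 1.43536247  2.38149194 -0.69602361] [ 0.25788538 -0.42372467  1.37546831] [534.60839221   0.         316.70423638]
top [ 2.16290204 -2.15372477  0.13982374] [0.02341359 0.56139848 1.02647484] [571.93348168   0.         320.11811527]
wrist [-2.36681104  1.6206102   0.26219625] [-0.67387305 -0.03978519  0.37979707] [379.30347107   0.         315.11621175]
```

View pics/top0.png

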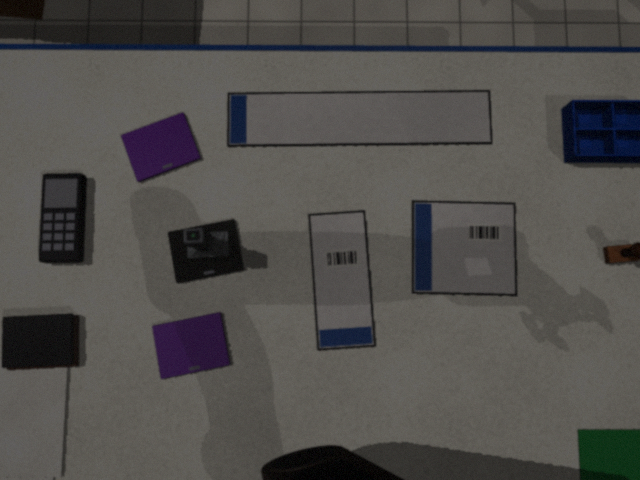

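View pics/scene0.png

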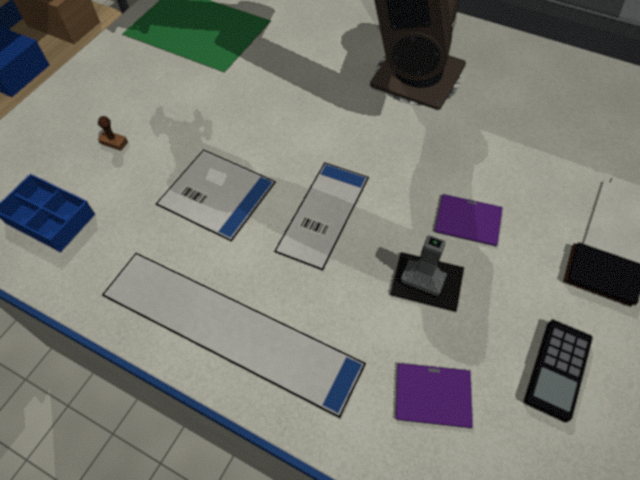

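The top view shows the scanner on the black pad at about (207,250), with its handle top near (193,236). The square plate is at (465,248) with its label at (484,232), and the oblong plate's label is at (342,258). In the scene view the handle top is at (434,243).

```bash
cat > h.py <<'E'
import cv2,numpy as np,pickle
def ray(c,uv):
    R=cv2.Rodrigues(np.array(c['rvec'],float))[0];t=np.array(c['tvec'],float).ravel()
    p=np.linalg.inv(c['camera_matrix'])@[uv[0],uv[1],1.]
    return -R.T@t,R.T@p
def onz(c,uv,z):
    o,d=ray(c,uv);return o+d*(z-o[2])/d[2]
def rect(c,cnt,z):
    "minAreaRect of the contour cast on plane z: centre, sides, yaw of the long side (deg)"
    P=np.array([onz(c,p,z)[:2] for p in cnt.reshape(-1,2).astype(float)],np.float32)
    b=cv2.boxPoints(cv2.minAreaRect(P));e=[b[1]-b[0],b[2]-b[1]]
    e.sort(key=np.linalg.norm);l=e[1]
    return b.mean(0).round(4),[round(float(np.linalg.norm(v)),4) for v in e],round(float(np.degrees(np.arctan2(l[1],l[0])))%180,1) if 0 else round(float(np.degrees(np.arctan2(l[1],l[0])))%180,2)
E
python3 - <<'E'
from h import *
for n,bx in(("top",dict(pad=(150,205,262,295,.01),plate=(400,190,530,310,.003),lab=(462,220,506,246,.003),obl=(300,200,385,360,.003))),("scene",dict(pad=(380,225,475,320,.01),plate=(145,140,285,250,.003),lab=(176,180,212,207,.003)))):
    c=pickle.load(open(f'pics/{n}0.pkl','rb'));g=cv2.cvtColor(c['img'],6)
    for k,(a,b,d,e,z) in bx.items():
        r=g[b:e,a:d]
        for th in((45,55) if k=='pad' else (70,85)):
            m=(r<th).astype(np.uint8)
            if k=='lab': m=cv2.morphologyEx(m,cv2.MORPH_CLOSE,np.ones((3,7)))
            cs=cv2.findContours(m,0,1)[0];q=max(cs,key=cv2.contourArea)
            print(n,k,th,*rect(c,q+np.array([a,b]),z),cv2.contourArea(q))
    x=(150,195,285,295) if n=='top' else (370,220,475,320)
    im=c['img'][x[1]:x[3],x[0]:x[2]]
    im=cv2.convertScaleAbs(im,alpha=1.8)
    cv2.imwrite(f'pics/{n}c.png',cv2.resize(im,None,fx=5,fy=5,interpolation=2))
a=cv2.imread('pics/topc.png');b=cv2.imread('pics/scenec.png')
h=500;cv2.imwrite('pics/crop.png',cv2.resize(np.hstack([cv2.resize(a,(675,500)),cv2.resize(b,(525,500))]),(800,333)))
t=pickle.load(open('pics/top0.pkl','rb'));s=pickle.load(open('pics/scene0.pkl','rb'))
print('handle top',onz(t,(193,236),.155),onz(s,(434,243),.155))
print('cam',ray(t,(0,0))[0])
E
```

```text
top pad 45 [0.5506 0.225 ] [0.1013, 0.1668] 101.44 3836.5
top pad 55 [0.5505 0.2247] [0.1024, 0.1678] 101.46 3939.0
top plate 70 [ 0.5567 -0.2494] [0.1827, 0.2028] 89.02 9810.5
top plate 85 [ 0.5476 -0.2501] [0.2032, 0.2465] 88.92 11813.5
top lab 70 [ 0.5856 -0.2879] [0.0252, 0.0564] 90.26 352.5
top lab 85 [ 0.5818 -0.2878] [0.0407, 0.0841] 90.26 847.5
top obl 70 [ 0.4952 -0.015 ] [0.1145, 0.2619] 4.27 8002.5
top obl 85 [ 0.4954 -0.0169] [0.161, 0.2692] 0.48 9543.0
scene pad 45 [0.5383 0.2436] [0.1235, 0.1269] 101.46 2928.5
scene pad 55 [0.5383 0.2432] [0.1244, 0.1281] 101.49 3003.0
scene plate 70 [ 0.5592 -0.1651] [0.0361, 0.1765] 179.04 830.0
scene plate 85 [ 0.5573 -0.2455] [0.1802, 0.198] 88.67 1005.5
scene lab 70 [ 0.5858 -0.2789] [0.0091, 0.0186] 173.5 16.0
scene lab 85 [ 0.5856 -0.2857] [0.0209, 0.051] 87.52 120.0
handle top [0.55555523 0.23551572 0.155     ] [0.55890892 0.23738349 0.155     ]
cam [0.42830568 0.02956006 1.08859887]
```

View pics/crop.png

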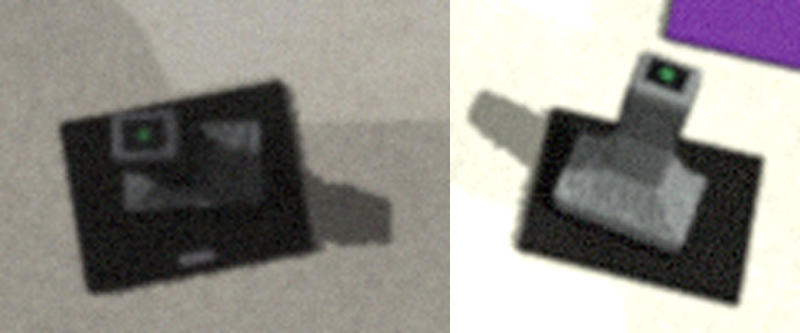

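The crops show the scanner standing on the pad with a small grey mark on the pad's -x edge. The handle top is at crop (144,133), and the scanner is turned a few degrees relative to the pad. I'll move towards the plate and take a wrist look on the way.

```bash
cat >> h.py <<'E'
from scipy.spatial.transform import Rotation as Ro
def pose():
    from plant import observe
    s=observe();return s,np.array(s['ee_pos']),Ro.from_quat(np.roll(s['tcp_rot'],-1))
def go(target,zyaw):
    "prints linear cm and dr deg for a tool-down pose with jaw axis at zyaw deg (mod 180)"
    s,p,R=pose();x=np.array([0,0,-1.])
    best=None
    for a in(zyaw,zyaw+180):
        z=np.array([np.cos(np.radians(a)),np.sin(np.radians(a)),0]);T=Ro.from_matrix(np.c_[x,np.cross(z,x),z])
        dr=(R.inv()*T).as_rotvec(degrees=True)
        if best is None or np.linalg.norm(dr)<np.linalg.norm(best):best=dr
    print('t',s['time'],'joints',np.round(s['joints'],2),'zyaw',np.degrees(np.arctan2(*R.as_matrix()[1::-1,2])).round(2),'w',s['gripper_width'],'F',np.round(s['ft_force'],1))
    print('pos',p.round(4),'-> linear cm',(R.inv().apply(np.array(target)-p)*100).round(2),'dr',best.round(2))
E
python3 - <<'E'
from h import *
go((.52,-.25,.32),90);go((.54,.22,.30),95)
w=pickle.load(open('pics/wrist0.pkl','rb'));s,p,R=pose()
o,d=ray(w,(320,240));print('wrist cam in tool',R.inv().apply(o-p),'axis',R.inv().apply(d))
t=pickle.load(open('pics/top0.pkl','rb'));sc=pickle.load(open('pics/scene0.pkl','rb'))
f=lambda x,y:(x/3.3333+150,y/3.3333+195)
print('handle',onz(t,f(144,133),.155),onz(sc,(370+(667-450)/3.333,220+74/3.333),.155))
C=np.array([onz(t,f(*q),.01)[:2] for q in((62,124),(285,80),(322,247),(90,293))]);print(C.mean(0),np.diff(C,axis=0))
C=np.array([onz(sc,(370+(x-450)/3.3333,220+y/3.3333),.01)[:2] for x,y in((555,108),(765,157),(738,303),(518,248))]);print(C.mean(0),np.diff(C,axis=0))
E
```

```text
t 0.15 joints [-1.35  0.29  1.58  0.    1.28 -0.15] zyaw -68.81 w 0.9986476075126757 F [ 0.3 -1.  -0.4]
pos [ 0.2439 -0.6289  0.2552] -> linear cm [ -6.42  39.44 -25.36] dr [21.19 -0.11  0.  ]
t 0.15 joints [-1.35  0.29  1.58  0.    1.28 -0.15] zyaw -68.81 w 0.9986476075126757 F [ 0.3 -1.  -0.4]
pos [ 0.2439 -0.6289  0.2552] -> linear cm [ -4.33  58.29 -68.46] dr [16.19 -0.11 -0.  ]
wrist cam in tool [-0.11672772  0.08089153 -0.00019925] axis [ 0.94707782 -0.32111336  0.01290428]
handle [0.55738384 0.23524414 0.155     ] [0.55650781 0.23847729 0.155     ]
[0.54741064 0.24017484] [[ 0.02604264 -0.12666126]
 [-0.09575818 -0.02310984]
 [-0.02658721  0.13039926]]
[0.54987874 0.24803442] [[-0.02659184  0.12410519]
 [ 0.09723042  0.01876721]
 [ 0.02620647 -0.1244908 ]]
```

Call:
{"op": "send_rows", "data": {"dr": [[2,0,0],[4,0,0],[6,0,0],[8,0,0],[10,0,0],[12,0,0],[14,0,0],[16,0,0],[18,0,0],[20,0,0],[21.2,0,0],[21.2,0,0]], "linear": [[-0.6,3.5,-2.3],[-1.2,7,-4.6],[-1.8,10.5,-6.9],[-2.4,14,-9.2],[-3,17.5,-11.5],[-3.6,21,-13.8],[-4.2,24.5,-16],[-4.8,28,-18.3],[-5.4,31.5,-20.6],[-6,35,-22.9],[-6.4,39.4,-25.4],[-6.4,39.4,-25.4]], "gripper": [-1,-1,-1,-1,-1,-1,-1,-1,-1,-1,-1,-1], "squeeze": 40}}

```text
time: 1.15
ee_pos: [0.5218, -0.2457, 0.3206]
tcp_rot: [0.5, 0.5, 0.501, -0.498]
ft_force: [0.6, 0.3, 0.3]
gripper_width: 1.004
```

```bash
python3 - <<'E'
from h import *
from plant import capture
c=capture('wrist');cv2.imwrite('pics/wrist1.png',c['img']);pickle.dump(c,open('pics/wrist1.pkl','wb'))
go((.52,.235,.32),95)
E
```

```text
t 1.2 joints [-0.62  0.03  1.75  0.    1.36  0.95] zyaw -89.72 w 1.0017283046459027 F [ 0.   1.6 -0. ]
pos [ 0.5222 -0.2452  0.3205] -> linear cm [ 2.000e-01  2.000e-02 -4.802e+01] dr [-4.72 -0.18 -0.12]
```

View pics/wrist1.png

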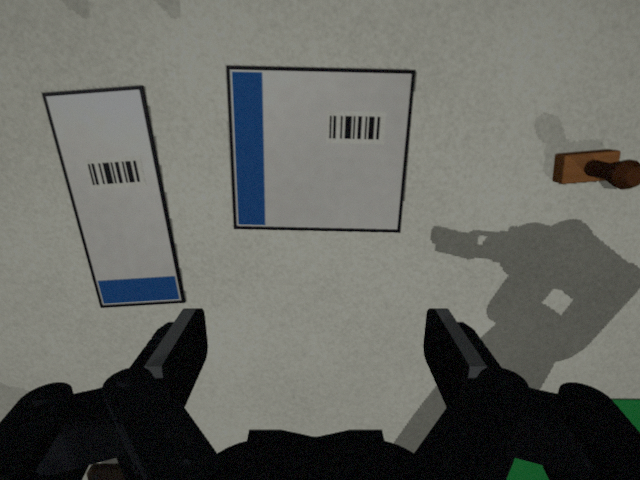

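The wrist view shows the square plate between (228,67) and (414,232) with its label at (355,127). The oblong plate is to the left. Next I'll measure the plate and move over to the scanner.

Call:
{"op": "send_rows", "data": {"dr": [[-0.4,0,0],[-0.8,0,0],[-1.2,0,0],[-1.6,0,0],[-2,0,0],[-2.4,0,0],[-2.8,0,0],[-3.2,0,0],[-3.6,0,0],[-4,0,0],[-4.7,0,0],[-4.7,0,0]], "linear": [[0,0,-4],[0,0,-8],[0,0,-12],[0,0,-16],[0,0,-20],[0,0,-24],[0,0,-28],[0,0,-32],[0,0,-36],[0,0,-40],[0,0,-44],[0,0,-48]], "gripper": [-1,-1,-1,-1,-1,-1,-1,-1,-1,-1,-1,-1]}}

```text
time: 2.2
ee_pos: [0.5194, 0.236, 0.3217]
tcp_rot: [0.521, 0.479, 0.521, -0.477]
ft_force: [1.7, -0.7, -0.4]
gripper_width: 1.001
```

```bash
python3 - <<'E'
from h import *
from plant import capture
w=pickle.load(open('pics/wrist1.pkl','rb'));g=cv2.cvtColor(w['img'],6)
for k,(a,b,d,e),ths in(('plate',(215,55,427,243),(50,70)),('lab',(318,108,394,148),(70,85))):
    for th in ths:
        m=(g[b:e,a:d]<th).astype(np.uint8)
        if k=='lab': m=cv2.morphologyEx(m,cv2.MORPH_CLOSE,np.ones((3,9)))
        q=max(cv2.findContours(m,0,1)[0],key=cv2.contourArea);print(k,th,*rect(w,q+np.array([a,b]),.003))
c=capture('wrist');cv2.imwrite('pics/wrist2.png',c['img']);pickle.dump(c,open('pics/wrist2.pkl','wb'))
go((.557,.236,.30),95)
E
```

```text
plate 50 [ 0.5579 -0.2485] [0.1785, 0.1988] 88.96
plate 70 [ 0.558  -0.2486] [0.1791, 0.1998] 88.91
lab 70 [ 0.587  -0.2874] [0.0227, 0.0539] 88.93
lab 85 [ 0.5872 -0.2873] [0.0233, 0.0549] 90.17
t 2.25 joints [0.26 0.01 1.76 0.01 1.36 1.73] zyaw -84.76 w 0.9996873869584907 F [-2.3  1.7  0.2]
pos [0.5185 0.2421 0.3216] -> linear cm [2.16 3.77 0.98] dr [ 0.24 -0.48 -0.11]
```

View pics/wrist2.png

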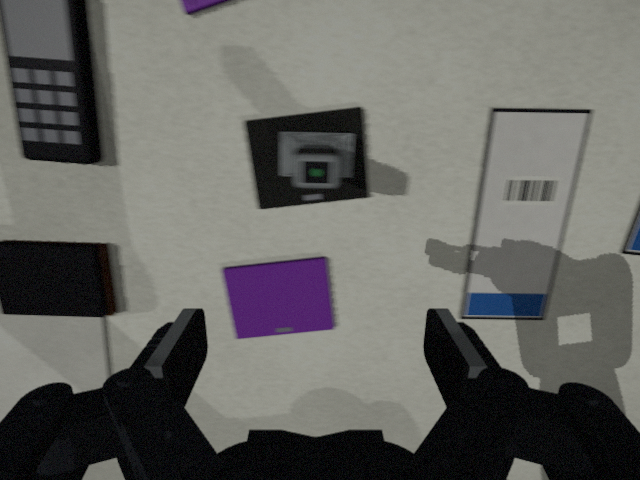

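The wrist view shows the scanner on the pad at about (315,160), with its green-lit handle top at (316,172). The plate measurements agree with the sizes given. The picture was taken while the arm was still settling, so I'll retake it and zoom in.

```bash
python3 - <<'E'
from h import *
from plant import capture
c=capture('wrist');pickle.dump(c,open('pics/wrist3.pkl','wb'));g=cv2.cvtColor(c['img'],6)
a,b,d,e=235,95,380,220
m=(g[b:e,a:d]<42).astype(np.uint8)
cs=sorted(cv2.findContours(m,0,1)[0],key=cv2.contourArea)
print('pad',rect(c,cs[-1]+np.array([a,b]),.01))
hsv=cv2.cvtColor(c['img'],40)[b:e,a:d];gm=((hsv[...,0]>40)&(hsv[...,0]<85)&(hsv[...,1]>110)&(hsv[...,2]>40));v,u=np.nonzero(gm)
print('led',len(u),u.mean()+a,v.mean()+b,onz(c,(u.mean()+a,v.mean()+b),.155))
im=cv2.convertScaleAbs(c['img'][b:e,a:d],alpha=2)
cv2.imwrite('pics/crop3.png',cv2.resize(im,None,fx=4.8,fy=4.8,interpolation=2))
go((.557,.236,.30),95)
E
```

```text
pad (array([0.549 , 0.2441], dtype=float32), [0.0981, 0.1278], 101.49)
led 61 330.24590163934425 172.2622950819672 [0.55755823 0.23594997 0.155     ]
t 2.3 joints [0.25 0.01 1.76 0.   1.36 1.73] zyaw -84.68 w 0.9970056763881431 F [ 0.1 -1.4 -0.3]
pos [0.5189 0.2389 0.3214] -> linear cm [2.15 3.77 0.65] dr [ 0.32 -0.26 -0.07]
```

View pics/crop3.png

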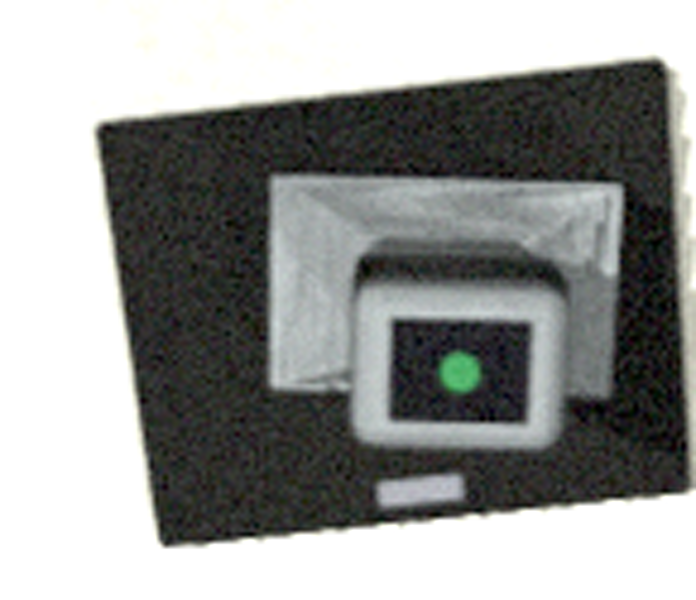

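The crop shows the head with corners at (270,175), (623,185) and (270,388), and the handle top ring from (352,285) to (563,447). The pad measures 98 x 128 mm, which matches.

```bash
python3 - <<'E'
from h import *
c=pickle.load(open('pics/wrist3.pkl','rb'))
f=lambda x,y,z:onz(c,(x/4.8+235,y/4.8+95),z)[:2]
for n,z,P in(('head',.03,((270,175),(623,185))),('headside',.03,((270,388),(270,175))),('screen',.155,((391,318),(530,321))),('screenb',.155,((390,420),(529,423))),('ringL',.155,((353,425),(355,310)))):
    a,b=[f(*p,z) for p in P];v=b-a;print(n,a,b,np.linalg.norm(v).round(4),np.degrees(np.arctan2(v[1],v[0])).round(1)%180)
print('ring centre',f(458,366,.155),'head centre',[f(443,285,z) for z in(.01,.03)])
go((.557,.236,.26),90)
E
```

```text
head [0.57767997 0.27504129] [0.58260671 0.19870177] 0.0765 93.7
headside [0.53166909 0.27173177] [0.57767997 0.27504129] 0.0461 4.1
screen [0.56468185 0.24692871] [0.56620065 0.22558799] 0.0214 94.1
screenb [0.54895653 0.24562722] [0.55050354 0.22391251] 0.0218 94.1
ringL [0.54763453 0.25132966] [0.56538099 0.25255106] 0.0178 3.9
ring centre [0.5583172  0.23590126] head centre [array([0.55583755, 0.23471167]), array([0.55784372, 0.23536755])]
t 2.3 joints [0.25 0.01 1.76 0.   1.36 1.73] zyaw -84.68 w 0.9970056763881431 F [ 0.1 -1.4 -0.3]
pos [0.5189 0.2389 0.3214] -> linear cm [6.15 3.76 0.67] dr [ 5.32 -0.26 -0.06]
```

Call:
{"op": "send_rows", "data": {"dr": [[0.7,-0.2,0],[1.3,-0.2,0],[1.3,-0.2,0],[1.3,-0.2,0],[1.3,-0.2,0],[1.3,-0.2,0],[1.3,-0.2,0]], "linear": [[2,1.9,0.3],[5,3.8,0.65],[8,3.8,0.65],[11,3.8,0.65],[12.1,3.8,0.65],[12.1,3.8,0.65],[12.1,3.8,0.65]], "gripper": [-1,-1,-1,-1,-1,-1,-1]}}

```text
time: 2.88
ee_pos: [0.5575, 0.2359, 0.2006]
tcp_rot: [0.517, 0.483, 0.517, -0.482]
ft_force: [1.5, -0.2, 0.7]
gripper_width: 1.0
```

```bash
python3 -c "
from h import *
go((.5577,.236,.133),94)"
```

```text
t 2.8833 joints [0.23 0.19 1.8  0.   1.15 1.73] zyaw -86.02 w 1.000316203660766 F [ 1.5 -0.2  0.7]
pos [0.5575 0.2359 0.2006] -> linear cm [ 6.76  0.01 -0.01] dr [-0.02 -0.04 -0.03]
```

Call:
{"op": "send_rows", "data": {"dr": [[0,0,0],[0,0,0],[0,0,0],[0,0,0],[0,0,0],[0,0,0],[0,0,0],[0,0,0],[0,0,0],[0,0,0],[0,0,0],[0,0,0]], "linear": [[1.5,0,0],[3,0,0],[4.5,0,0],[6,0,0],[6.7,0,0],[6.7,0,0],[6.7,0,0],[6.7,0,0],[6.7,0,0],[6.7,0,0],[6.7,0,0],[6.7,0,0]], "gripper": [-1,-1,-1,-1,-1,-1,-0.7,-0.4,-0.1,0.1,0.3,0.5], "squeeze": 40}}

```text
time: 3.88
ee_pos: [0.5583, 0.2362, 0.1349]
tcp_rot: [0.517, 0.483, 0.517, -0.481]
ft_force: [-0.3, 0.2, 2.8]
gripper_width: 0.393
```

Call:
{"op": "send_rows", "data": {"dr": [[0,0,0],[0,0,0],[0,0,0],[0,0,0],[0,0,0],[0,0,0]], "linear": [[0,0,0],[0,0,0],[0,0,0],[0,0,0],[0,0,0],[0,0,0]], "gripper": [0.7,1,1,1,1,1], "squeeze": 40}}

```text
time: 4.38
ee_pos: [0.5583, 0.2362, 0.1349]
tcp_rot: [0.517, 0.483, 0.517, -0.481]
ft_force: [-0.3, 0.4, 1.1]
gripper_width: 0.391
```

```bash
python3 -c "
from h import *
go((.5577,.236,.233),94)"
```

```text
t 4.3833 joints [0.23 0.26 1.84 0.   1.03 1.73] zyaw -86.01 w 0.39148407815180014 F [-0.3  0.4  1.1]
pos [0.5583 0.2362 0.1349] -> linear cm [-9.81 -0.03  0.  ] dr [-0.01 -0.07 -0.15]
```

The scanner is gripped: the opening is about 33 mm, which matches the 34 mm handle. Now I'll lift it.

Call:
{"op": "send_rows", "data": {"dr": [[0,0,0],[0,0,0],[0,0,0],[0,0,0],[0,0,0],[0,0,0],[0,0,0],[0,0,0],[0,0,0],[0,0,0]], "linear": [[-0.4,0,0],[-1,0,0],[-2,0,0],[-3.5,0,0],[-5,0,0],[-6.5,0,0],[-8,0,0],[-9.5,0,0],[-10,0,0],[-10,0,0]], "gripper": [1,1,1,1,1,1,1,1,1,1], "squeeze": 50}}

```text
time: 5.22
ee_pos: [0.559, 0.2363, 0.2375]
tcp_rot: [0.518, 0.485, 0.516, -0.48]
ft_force: [0.4, -0.0, -2.6]
gripper_width: 0.392
```

```bash
python3 - <<'E'
from h import *
from plant import capture
# target: scanner y (94 deg) -> label y 89
go((.587,-.288,.235),89)
for n in('scene','wrist'):
    c=capture(n);pickle.dump(c,open(f'pics/{n}4.pkl','wb'))
    cv2.imwrite(f'pics/{n}4.png',c['img'])
a=cv2.imread('pics/scene4.png')[130:330,330:530];b=cv2.imread('pics/wrist4.png')[80:480,120:520]
cv2.imwrite('pics/both4.png',cv2.convertScaleAbs(np.hstack([cv2.resize(a,(400,400),interpolation=2),b]),alpha=1.8))
E
```

```text
t 5.2167 joints [0.23 0.15 1.77 0.   1.21 1.73] zyaw -86.01 w 0.3916097024679039 F [ 0.4 -0.  -2.6]
pos [0.559  0.2363 0.2375] -> linear cm [ 0.14 -0.86 52.49] dr [ 4.99 -0.13 -0.4 ]
```

View pics/both4.png

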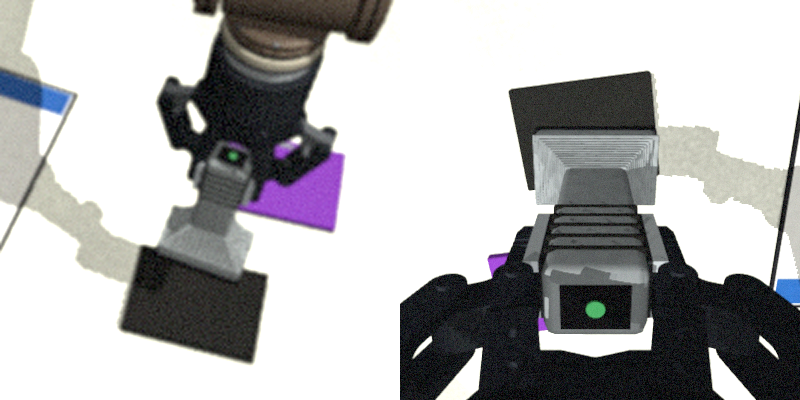

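The scanner is held upright, with the head square to the jaws and the trigger out of sight on the -x side. I'll carry it to the label.

Call:
{"op": "send_rows", "data": {"dr": [[0,0,0],[0,0,0],[0.5,0,0],[1,0,0],[1.4,0,0],[1.8,0,0],[2.2,0,0],[2.5,0,0],[2.8,0,0],[3.1,0,0],[3.4,0,0],[3.6,0,0]], "linear": [[0,0,1],[0,0,3],[0,-0.1,6],[0,-0.1,9],[0,-0.2,12],[0,-0.2,15],[0,-0.3,18],[0,-0.3,21],[0,-0.4,24],[0,-0.4,27],[0,-0.5,30],[0,-0.5,32]], "gripper": [1,1,1,1,1,1,1,1,1,1,1,1]}}

```text
time: 6.32
ee_pos: [0.5739, -0.0867, 0.2326]
tcp_rot: [0.501, 0.499, 0.502, -0.499]
ft_force: [1.1, -0.2, -1.8]
gripper_width: 0.391
```

```bash
python3 -c "
from h import *
go((.587,-.288,.235),89)"
```

```text
t 6.3167 joints [-0.32  0.1   1.84  0.    1.21  1.24] zyaw -89.72 w 0.39136125663750687 F [ 1.1 -0.2 -1.8]
pos [ 0.5739 -0.0867  0.2326] -> linear cm [-0.25  1.21 20.13] dr [ 1.28 -0.04  0.03]
```

Call:
{"op": "send_rows", "data": {"dr": [[0.1,0,0],[0.3,0,0],[0.5,0,0],[0.7,0,0],[0.9,0,0],[1.1,0,0],[1.3,0,0],[1.3,0,0],[1.3,0,0],[1.3,0,0],[1.3,0,0],[1.3,0,0]], "linear": [[-0.1,0.2,2],[-0.1,0.4,5],[-0.2,0.6,8],[-0.2,0.7,11],[-0.2,0.9,14],[-0.2,1.1,17],[-0.2,1.2,19],[-0.2,1.2,20],[-0.2,1.2,20.1],[-0.2,1.2,20.1],[-0.2,1.2,20.1],[-0.2,1.2,20.1]], "gripper": [1,1,1,1,1,1,1,1,1,1,1,1]}}

```text
time: 7.32
ee_pos: [0.5869, -0.2861, 0.2342]
tcp_rot: [0.495, 0.504, 0.497, -0.504]
ft_force: [0.7, 0.4, -2.1]
gripper_width: 0.395
```

```bash
python3 - <<'E'
from h import *
from plant import capture
c=capture('wrist');pickle.dump(c,open('pics/wrist5.pkl','wb'))
go((.587,-.2885,.188),89)
cv2.imwrite('pics/w5.png',cv2.convertScaleAbs(cv2.resize(c['img'][90:390,180:580],None,fx=2,fy=2,interpolation=2),alpha=1.6))
E
```

```text
t 7.3667 joints [-0.61  0.26  1.65  0.    1.23  0.98] zyaw -90.93 w 0.39015218841619476 F [ 0.1 -0.1 -2.2]
pos [ 0.587  -0.2862  0.2344] -> linear cm [4.64 0.01 0.23] dr [ 0.07 -0.06  0.05]
```

View pics/w5.png

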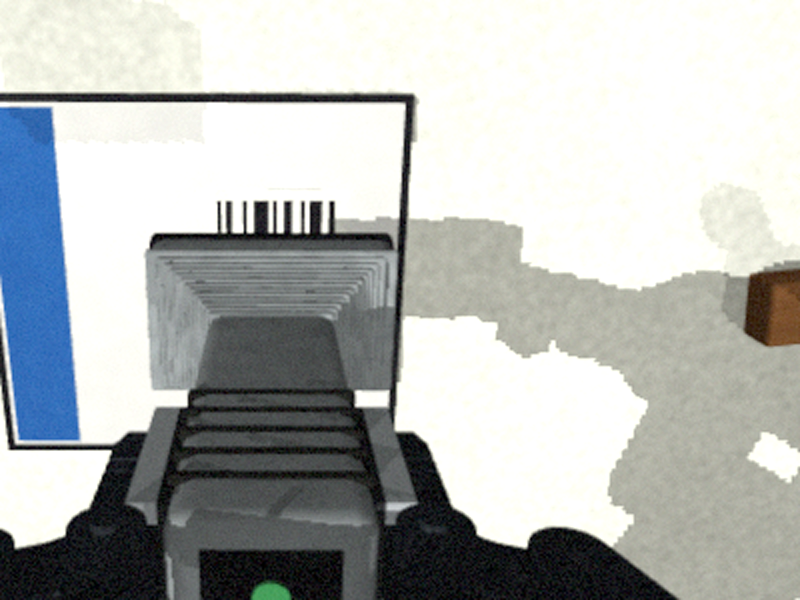

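The view shows the bars at crop columns 217–335 and the head's lower rim at columns 148–394, row about 248. I'll check the offset by casting rays.

```bash
python3 - <<'E'
from h import *
c=pickle.load(open('pics/wrist5.pkl','rb'))
f=lambda x,y,z:onz(c,(x/2+180,y/2+90),z)[:2].round(4)
print('bars',f(217,203,.003),f(335,203,.003))
for z in(.1095,):print('rim far',f(150,236,z),f(393,236,z))
z=.118;A=f(147,250,z),f(397,250,z),f(393,388,z),f(152,388,z);print('rim grey',*A,np.mean(A,0))
E
```

```text
bars [ 0.5974 -0.261 ] [ 0.5965 -0.3159]
rim far [ 0.6084 -0.2467] [ 0.6071 -0.3262]
rim grey [ 0.6059 -0.2469] [ 0.6046 -0.3263] [ 0.5565 -0.3266] [ 0.5578 -0.2453] [ 0.5812   -0.286275]
```

Call:
{"op": "send_rows", "data": {"dr": [[0,0,0],[0,0,0],[0,0,0],[0,0,0],[0,0,0],[0,0,0],[0,0,0]], "linear": [[0.6,0,0.1],[1.8,0,0.2],[3.2,0,0.2],[4.2,0,0.2],[4.6,0,0.2],[4.6,0,0.2],[4.6,0,0.2]], "gripper": [1,1,1,1,1,1,1]}}

```text
time: 7.95
ee_pos: [0.5867, -0.2881, 0.1876]
tcp_rot: [0.495, 0.504, 0.497, -0.504]
ft_force: [0.9, -0.5, -2.0]
gripper_width: 0.395
```

```bash
python3 - <<'E'
from h import *
from plant import capture
go((.587,-.2885,.188),89)
c=capture('scene');pickle.dump(c,open('pics/scene6.pkl','wb'))
P=cv2.projectPoints(np.array([[.61,-.25,.063],[.61,-.326,.063],[.6,-.27,.208]]),np.array(c['rvec']),np.array(c['tvec']),c['camera_matrix'],None)[0].reshape(-1,2);print(P)
cv2.imwrite('pics/s6.png',cv2.convertScaleAbs(cv2.resize(c['img'][90:240,130:330],None,fx=4,fy=4,interpolation=2),alpha=1.6))
E
```

```text
t 7.95 joints [-0.61  0.3   1.69  0.    1.16  0.98] zyaw -90.94 w 0.39525271582535104 F [ 0.9 -0.5 -2. ]
pos [ 0.5867 -0.2881  0.1876] -> linear cm [-0.04  0.03  0.04] dr [ 0.06 -0.11  0.11]
[[195.42434621 192.08577705]
 [165.64582074 178.73246435]
 [173.61343725 136.80514275]]
```

View pics/s6.png

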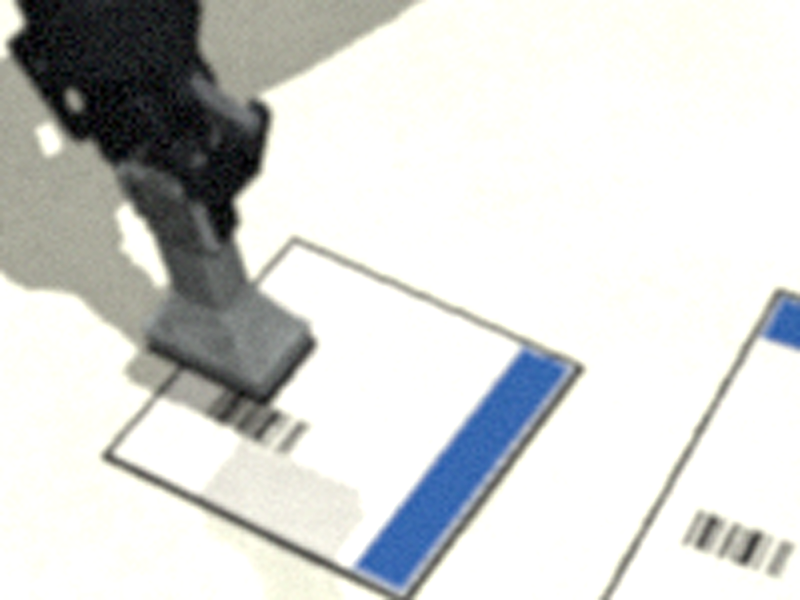

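The scene view shows the head's lower corners within 2 px of where they should project, and the bars lie just under it. I'll trim 3 mm down and 1 mm in x, then hold for over 3 s.

Call:
{"op": "send_rows", "data": {"dr": [[0,0,0],[0,0,0],[0,0,0],[0,0,0],[0,0,0],[0,0,0],[0,0,0],[0,0,0],[0,0,0],[0,0,0],[0,0,0],[0,0,0]], "linear": [[0.3,0.1,0],[0.3,0.1,0],[0.3,0.1,0],[0.3,0.1,0],[0.3,0.1,0],[0.3,0.1,0],[0.3,0.1,0],[0.3,0.1,0],[0.3,0.1,0],[0.3,0.1,0],[0.3,0.1,0],[0.3,0.1,0]], "gripper": [1,1,1,1,1,1,1,1,1,1,1,1]}}

```text
time: 9.0
ee_pos: [0.5881, -0.2883, 0.1855]
tcp_rot: [0.496, 0.504, 0.496, -0.504]
ft_force: [-0.6, -0.1, -1.9]
gripper_width: 0.392
```

Call:
{"op": "send_rows", "data": {"dr": [[0,0,0],[0,0,0],[0,0,0],[0,0,0],[0,0,0],[0,0,0],[0,0,0],[0,0,0],[0,0,0],[0,0,0],[0,0,0],[0,0,0]], "linear": [[0,0,0],[0,0,0],[0,0,0],[0,0,0],[0,0,0],[0,0,0],[0,0,0],[0,0,0],[0,0,0],[0,0,0],[0,0,0],[0,0,0]], "gripper": [1,1,1,1,1,1,1,1,1,1,1,1]}}

```text
time: 10.0
ee_pos: [0.5881, -0.2884, 0.1856]
tcp_rot: [0.496, 0.504, 0.496, -0.504]
ft_force: [-0.2, 0.5, -2.4]
gripper_width: 0.39
```

Call:
{"op": "send_rows", "data": {"dr": [[0,0,0],[0,0,0],[0,0,0],[0,0,0],[0,0,0],[0,0,0],[0,0,0],[0,0,0],[0,0,0],[0,0,0],[0,0,0],[0,0,0]], "linear": [[0,0,0],[0,0,0],[0,0,0],[0,0,0],[0,0,0],[0,0,0],[0,0,0],[0,0,0],[0,0,0],[0,0,0],[0,0,0],[0,0,0]], "gripper": [1,1,1,1,1,1,1,1,1,1,1,1]}}

```text
time: 11.0
ee_pos: [0.5881, -0.2884, 0.1855]
tcp_rot: [0.496, 0.504, 0.496, -0.504]
ft_force: [0.0, 0.6, -2.1]
gripper_width: 0.39
```

Call:
{"op": "send_rows", "data": {"dr": [[0,0,0],[0,0,0],[0,0,0],[0,0,0],[0,0,0],[0,0,0],[0,0,0],[0,0,0],[0,0,0],[0,0,0],[0,0,0],[0,0,0]], "linear": [[0,0,0],[0,0,0],[0,0,0],[0,0,0],[-0.5,0,0],[-1,0,0],[-2,0,0],[-3,0,0],[-4,0,0],[-5,0,0],[-5,0,0],[-5,0,0]], "gripper": [1,1,1,1,1,1,1,1,1,1,1,1]}}

```text
time: 12.0
ee_pos: [0.5886, -0.2887, 0.2373]
tcp_rot: [0.497, 0.504, 0.495, -0.504]
ft_force: [-0.1, 1.0, -2.5]
gripper_width: 0.396
```

```bash
python3 -c "
from h import *
go((.549,.244,.235),101.5)"
```

```text
t 12.0 joints [-0.61  0.26  1.65  0.    1.24  0.98] zyaw -90.93 w 0.395783861383026 F [-0.1  1.  -2.5]
pos [ 0.5886 -0.2887  0.2373] -> linear cm [  0.18  -4.83 -53.2 ] dr [-12.43   0.05  -0.1 ]
```

Call:
{"op": "send_rows", "data": {"dr": [[-0.2,0,0],[-0.7,0,0],[-1.4,0,0],[-2.1,0,0],[-2.8,0,0],[-3.5,0,0],[-4.2,0,0],[-4.9,0,0],[-5.6,0,0],[-6.3,0,0],[-7,0,0],[-7.5,0,0]], "linear": [[0,-0.1,-1],[0,-0.3,-3],[0,-0.5,-6],[0,-0.8,-9],[0,-1.1,-12],[0,-1.4,-15],[0,-1.6,-18],[0,-1.9,-21],[0,-2.2,-24],[0,-2.5,-27],[0,-2.7,-30],[0,-2.9,-32]], "gripper": [1,1,1,1,1,1,1,1,1,1,1,1]}}

```text
time: 13.0
ee_pos: [0.5635, 0.0349, 0.2361]
tcp_rot: [0.528, 0.47, 0.529, -0.47]
ft_force: [-0.6, 0.3, -2.6]
gripper_width: 0.393
```

```bash
python3 -c "
from h import *
go((.549,.244,.235),101.5)"
```

```text
t 13.0 joints [-0.12  0.06  1.87  0.    1.21  1.34] zyaw -83.3 w 0.39323296026260507 F [-0.6  0.3 -2.6]
pos [0.5635 0.0349 0.2361] -> linear cm [  0.12   1.   -20.94] dr [-4.8  -0.04 -0.  ]
```

Call:
{"op": "send_rows", "data": {"dr": [[-0.4,0,0],[-1,0,0],[-1.7,0,0],[-2.4,0,0],[-3.1,0,0],[-3.8,0,0],[-4.4,0,0],[-4.8,0,0],[-4.8,0,0],[-4.8,0,0],[-4.8,0,0],[-4.8,0,0]], "linear": [[0,0.1,-2],[0,0.2,-5],[0,0.4,-8],[0,0.5,-11],[0,0.7,-14],[0.1,0.8,-17],[0.1,0.9,-19.5],[0.1,1,-20.9],[0.1,1,-20.9],[0.1,1,-20.9],[0.1,1,-20.9],[0.1,1,-20.9]], "gripper": [1,1,1,1,1,1,1,1,1,1,1,1]}}

```text
time: 14.0
ee_pos: [0.5492, 0.2424, 0.235]
tcp_rot: [0.547, 0.448, 0.547, -0.448]
ft_force: [0.5, 0.1, -2.1]
gripper_width: 0.392
```

```bash
python3 - <<'E'
from h import *
from plant import capture
go((.549,.244,.138),101.5)
c=capture('wrist');pickle.dump(c,open('pics/wrist7.pkl','wb'))
cv2.imwrite('pics/w7.png',cv2.convertScaleAbs(cv2.resize(c['img'][90:390,140:540],None,fx=2,fy=2,interpolation=2),alpha=1.8))
E
```

```text
t 14.0 joints [0.25 0.14 1.79 0.   1.21 1.62] zyaw -78.59 w 0.39186865445111635 F [ 0.5  0.1 -2.1]
pos [0.5492 0.2424 0.235 ] -> linear cm [ 9.7   0.02 -0.15] dr [-0.09 -0.02  0.02]
```

View pics/w7.png

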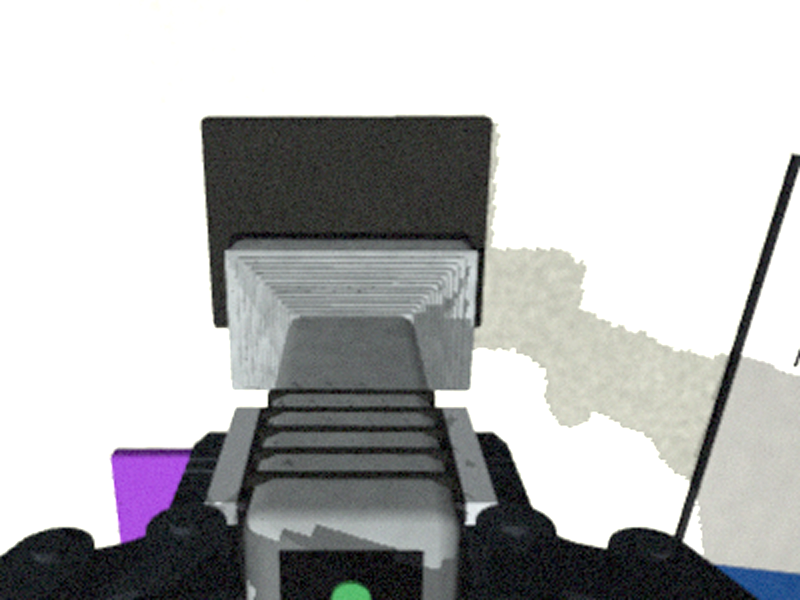

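The view shows the head square to the pad and above it, with the pad edges at columns 203–492 and the head at 225–477. I'll lower it, slowly at the end.

Call:
{"op": "send_rows", "data": {"dr": [[0,0,0],[0,0,0],[0,0,0],[0,0,0],[0,0,0],[0,0,0],[0,0,0],[0,0,0],[0,0,0],[0,0,0],[0,0,0],[0,0,0]], "linear": [[0.7,0,-0.1],[2,0,-0.1],[3.5,0,-0.1],[5,0,-0.1],[6.5,0,-0.1],[8,0,-0.1],[9,0,-0.1],[9.3,0,-0.1],[9.3,0,-0.1],[9.3,0,-0.1],[9.3,0,-0.1],[9.3,0,-0.1]], "gripper": [1,1,1,1,1,1,1,1,1,1,1,1]}}

```text
time: 15.05
ee_pos: [0.5498, 0.2436, 0.1434]
tcp_rot: [0.547, 0.449, 0.547, -0.447]
ft_force: [-0.5, -0.9, -2.1]
gripper_width: 0.392
```

Call:
{"op": "send_rows", "data": {"dr": [[0,0,0],[0,0,0],[0,0,0],[0,0,0],[0,0,0],[0,0,0],[0,0,0]], "linear": [[0.05,0,0],[0.1,0,0],[0.15,0,0],[0.2,0,0],[0.25,0,0],[0.3,0,0],[0.3,0,0]], "gripper": [1,1,1,1,1,1,1]}}

```text
time: 15.63
ee_pos: [0.5496, 0.2436, 0.1402]
tcp_rot: [0.547, 0.448, 0.547, -0.447]
ft_force: [0.7, -0.4, -2.1]
gripper_width: 0.394
```

Call:
{"op": "send_rows", "data": {"dr": [[0,0,0],[0,0,0],[0,0,0],[0,0,0],[0,0,0],[0,0,0],[0,0,0]], "linear": [[0.05,0,0],[0.1,0,0],[0.15,0,0],[0.2,0,0],[0.25,0,0],[0.3,0,0],[0.3,0,0]], "gripper": [1,1,1,1,1,1,1]}}

```text
time: 16.22
ee_pos: [0.5496, 0.2435, 0.137]
tcp_rot: [0.547, 0.448, 0.547, -0.447]
ft_force: [-0.0, -0.5, -2.1]
gripper_width: 0.388
```

Call:
{"op": "send_rows", "data": {"dr": [[0,0,0],[0,0,0],[0,0,0],[0,0,0],[0,0,0],[0,0,0]], "linear": [[0.05,0,0],[0.1,0,0],[0.15,0,0],[0.2,0,0],[0.2,0,0],[0.2,0,0]], "gripper": [1,1,1,1,1,1]}}

```text
time: 16.72
ee_pos: [0.5496, 0.2436, 0.135]
tcp_rot: [0.547, 0.448, 0.547, -0.447]
ft_force: [-0.6, 0.1, -1.5]
gripper_width: 0.394
```

Call:
{"op": "send_rows", "data": {"dr": [[0,0,0],[0,0,0],[0,0,0],[0,0,0]], "linear": [[0.05,0,0],[0.1,0,0],[0.1,0,0],[0.1,0,0]], "gripper": [1,1,1,1]}}

```text
time: 17.05
ee_pos: [0.5498, 0.2436, 0.1349]
tcp_rot: [0.547, 0.448, 0.547, -0.447]
ft_force: [-1.5, -0.5, 3.7]
gripper_width: 0.39
```

The scanner has touched down: force +3.7 N, at the same height as when it was picked up. I'll open slowly and retreat upward.

Call:
{"op": "send_rows", "data": {"dr": [[0,0,0],[0,0,0],[0,0,0],[0,0,0],[0,0,0],[0,0,0],[0,0,0],[0,0,0],[0,0,0],[0,0,0],[0,0,0],[0,0,0]], "linear": [[0,0,0],[0,0,0],[0,0,0],[0,0,0],[0,0,0],[0,0,0],[0,0,0],[0,0,0],[0,0,0],[0,0,0],[0,0,0],[0,0,0]], "gripper": [0.3,0.2,0.1,0,-0.15,-0.3,-0.5,-0.7,-0.8,-0.8,-0.8,-0.8], "squeeze": 20}}

```text
time: 18.05
ee_pos: [0.5498, 0.2436, 0.1349]
tcp_rot: [0.547, 0.448, 0.547, -0.447]
ft_force: [0.2, -0.5, 1.0]
gripper_width: 0.903
```

Call:
{"op": "send_rows", "data": {"dr": [[0,0,0],[0,0,0],[0,0,0],[0,0,0],[0,0,0],[0,0,0],[0,0,0],[0,0,0],[0,0,0],[0,0,0],[0,0,0],[0,0,0]], "linear": [[-0.5,0,0],[-1.5,0,0],[-3,0,0],[-5,0,0],[-7,0,0],[-9,0,0],[-12,0,0],[-15,-1,0],[-18,-3,0],[-18,-3.5,0],[-18,-3.5,0],[-18,-3.5,0]], "gripper": [-0.8,-0.8,-0.8,-0.8,-0.8,-0.8,-0.8,-0.8,-0.8,-0.8,-0.8,-0.8]}}

```text
time: 19.05
ee_pos: [0.5149, 0.2366, 0.3153]
tcp_rot: [0.548, 0.449, 0.547, -0.447]
ft_force: [0.5, 0.5, -0.4]
gripper_width: 0.901
```

```bash
python3 - <<'E'
from h import *
from plant import capture
c=capture('wrist');pickle.dump(c,open('pics/wrist8.pkl','wb'));g=cv2.cvtColor(c['img'],6)
go((.549,.244,.3),101.5)
hsv=cv2.cvtColor(c['img'],40);gm=((hsv[...,0]>40)&(hsv[...,0]<85)&(hsv[...,1]>110)&(hsv[...,2]>40));gm[260:]=0;v,u=np.nonzero(gm)
print('led',len(u),u.mean(),v.mean(),onz(c,(u.mean(),v.mean()),.155))
cv2.imwrite('pics/w8.png',cv2.convertScaleAbs(cv2.resize(c['img'][60:360,120:520],None,fx=2,fy=2,interpolation=2),alpha=1.8))
E
```

```text
t 19.1 joints [0.25 0.01 1.78 0.   1.35 1.62] zyaw -78.6 w 0.8972320228262055 F [ 0.2  0.6 -0.5]
pos [0.5149 0.2364 0.314 ] -> linear cm [ 1.4   3.5  -0.07] dr [-0.1  -0.02 -0.04]
led 64 315.09375 177.890625 [0.54954848 0.24377715 0.155     ]
```

View pics/w8.png

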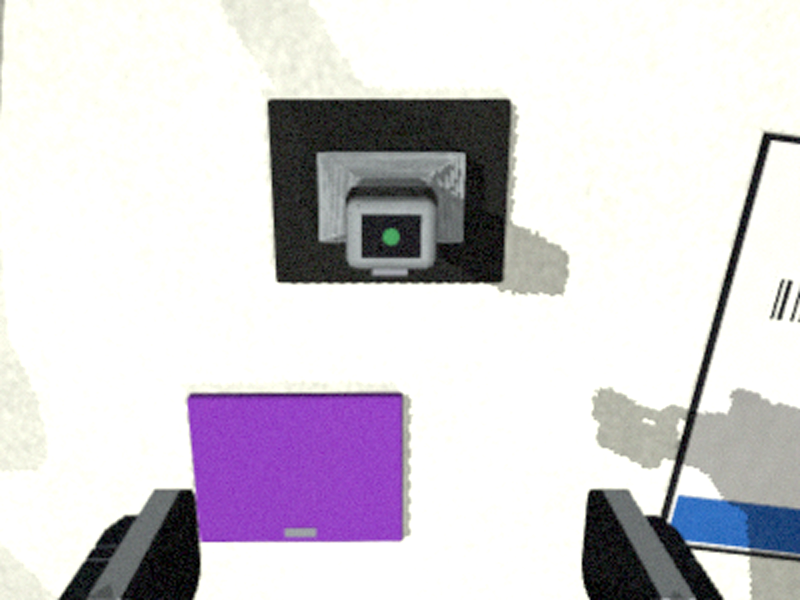

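The scanner stands upright in the middle of the black pad, square to it. The handle top is at (0.5495,0.244) and the pad centre is (0.549,0.244). The gripper is clear, so I'll hand in.

```bash
python3 -c "
from plant import *
print(close_job())"
```

```text
the job is handed in; nothing more can be done
None
```

The scan and the return are both done, and the job was handed in at about 19 s on the robot clock, with no verdict reported.

- **Scan:** I held the scanner still for over 2.5 s above the square plate's label, pointing straight down with the wide head within about 0.1° of the plate's long side. The tool pose read the same throughout the hold to 0.1 mm. The window was 6 cm above the label, give or take about 5 mm.
- **Return:** I lowered it slowly onto the pad. It touched down at about 4 N, at the same height as when it was picked up, and I then opened the gripper and moved away.
- **Last check:** the handle top is at (0.5495, 0.2438) and the pad centre at (0.549, 0.244), so the scanner is centred to about 1 mm. It stands upright and square to the pad, and the gripper is touching nothing.
- **Disagreements:**
  - The label's y position differed by about 2 mm between views, and I used a value in between.
  - The wrist and scene cameras put the window up to 5 mm higher than the grip geometry did, so I lowered the scanner 3 mm before the hold.
  - At pick-up the scanner stood about 7.5° askew on its pad; I set it back square.

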